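# Load a checked pill cassette into the dispenser dock

## Robot

A 6-joint arm with a two-finger parallel gripper is mounted at the origin on the work surface. World frame = base frame: x ahead of the robot, y to its left, z up, the work surface at z = 0. Lengths are in m, angles in rad, forces in N, time in s.
With the tool pointing down it reaches from about 0.25 to 0.725 m from the base axis. Payload 4 kg.
Tool frame: the origin (TCP) lies at the very end of the fingers, on their centre line; the grasp point (between the pads) lies 19 mm behind it; z points along the fingers, y is the line along which they close (so a half turn about z gives the same grasp; the last joint's range is limited). The gripper opens to 85 mm and grips with 20 to 120 N. Pads are 22 mm wide; open, the fingers measure 114 mm over their backs; the gripper's body (76 mm by 85 mm) begins 54 mm behind the grasp point. The pads swing forward as they close: fully open they stand 13 mm farther back than shut.
Start: joints at [-1.241, 0.241, 0.005, 1.335, 0, 1.571], TCP at [0.162, -0.473, 0.204] pointing down, gripper open.
Joint ranges: [-2.72, 2.72], [-1.05, 1.87], [-1.09, 1.28], [-1.99, 2.15], [-1.42, 1.44], [-3.14, 3.14]. Speed limits (rad/s): [2.79, 2.79, 3.14, 3.14, 3.14, 3.14].

## Interface

Orientations are given as a unit quaternion [x, y, z, w].
In Python, from workcell import * gives the robot as it stands. The module is installed in compiled form; this text tells all that it offers.
- The arm moves only by the tool send_rows, never from a script. Its argument "steps" is text: rows parted by semicolons, each of 7 numbers parted by spaces: the opening, from -1 (shut) to 1 (fully open), then the shift along the world's x, y, z in m, then the turn, a rotation vector about the world's x, y, z in rad. A call has exactly 5 rows; each row shifts and turns the commanded pose from where the row before left it; what a row does not reach is not made up. A row lasts 1/12 s, in which the tool goes at most 41.7 mm and 7.16 degrees, less where a joint would pass 70% of its speed; a pose out of reach is approached as far as the arm can. A call is refused whole if a number of a shift passes 0.0417 or a number of a turn 0.125, either way. A call with a gripper value outside its range is refused whole. The fingers move at their own pace and stop on an object; the grip force is fixed at half the most. Time passes only in rows, so rows that do not move let the fingers close, or fill a call up. It gives the time, the measured TCP pose, the force, the opening and the grip force at its end, in the units of the state.
- get_obs(): the state, without advancing time (a new reading comes with each control period).
- camera(name): name is "side" or "top" or "wrist"; returns a dict with "frame" (420x560x3 uint8, red, green, blue), "range_z" (420x560 float32, m along the optical axis (not along the pixel's ray), 0 where there is no reading), "camera_matrix" (3x3 intrinsics, pixels), "k1" (the pictures are not rectified: a ray, as slopes to the right and down, at radius r is drawn at 1 + k1 r^2 times it, then the intrinsics apply), "extrinsics" (4x4, takes a point from world to camera coordinates); the wrist camera has in their place "T_tool_cam" (4x4, takes a point from camera to tool coordinates, whose origin is the TCP and whose axes are the flange's). Camera axes: x right, y down, z forward; pixel columns grow to the right and rows downward; lengths in m; the calibration is good to about 2 mm. A picture is of the moment at which its call begins: read the wrist's pose just before it.
- job_done(): hands the job in; it is judged then, once.
The state is a dict: "clock": time; "joint_pos": joint angles; "joint_vel": joint speeds; "tau": joint torques, N m; "eef_pos": TCP position; "tool_rot": TCP orientation; "ft_force": force on the tool from outside, world axes, zero at the start; "ft_torque": the same for the moment, N m; "grip_width": finger opening in m; "grasp_force": force on a finger pad.
Only numpy, scipy, OpenCV 4.12 (cv2) and the standard library are available. Lean on these libraries where they do the work, as an engineer would, in place of code of your own. Each camera call takes 0.05 s, during which the arm holds its last target. There are 200 camera calls.

## Task

The pill cassette with the orange handle has been checked: draw it out of the scanner by its nose, set it down on the bench, take it again by its orange handle and slide it, nose first and right side up, into the free bay of the white dock until it is fully home against the back of the bay and only the handle sticks out. Keep it level throughout so that the pills stay in their pockets, let go of it, and do not disturb the other things on the bench.

Things in the scene. Friction and masses are not known exactly. Their poses are not given: they have to be found in the camera images.
- cassette: pill cassette: mint-green slab 120 x 56 x 18 mm with a block handle, bright orange, 34 long, 24 wide, 26 high, behind it on the same underside; about 160 g. Origin: centre of the slab's underside; x to the nose (x = 60 mm, round corners), z up; handle from x = -60 to -94 mm. Starts in the scanner (floor 6 mm up), handle inside, about 50 mm of the nose sticking out
- cassette_nose (a point): middle of the cassette's nose face, 9 mm above the underside
- cassette_handle (a point): centre of the orange handle, 13 mm above the underside, 77 mm behind the origin
- checker: scanner, fixed: grey channel 66 mm wide inside, floor 6 mm above the bench, clear roof (46 to 50 mm up), 112 mm deep, open at the mouth only; behind it a white housing 110 wide, 70 high, x = 112 to 197 mm, with a black scan bar across the roof at x = 91 to 113 mm, up to 64 mm high. Origin: middle of the mouth line, on the bench; x points inwards. Draw the cassette about 110 mm towards -x
- dock: white dispenser dock, fixed: three bays side by side 84 mm apart (y = -84, 0, +84 mm), 277 mm wide, 172 mm deep, 32 mm high, with a clear roof (a grey strip at the back is 46 mm high). Origin: middle of the mouth line, on the bench; x points into the bays
- bay: the dock's free bay: orange patch at its far end, no handle in it. Origin: middle of its mouth on its floor, 6 mm above the bench; x inwards, z up. Clear space 59 mm wide, 22 high, 122 deep to the back stop; side walls 25 mm thick with round front ends (radius 12.5). With the cassette home its origin is 62 mm inside and its handle stands out in front
- full_a: cassette of the same shape with a white handle, fixed at home in another bay. Origin as for the free bay: the middle of that bay's mouth on its floor
- full_b: as full_a, in the third bay
- tub: bystander: white tub with blue lid, 72 mm diameter, 95 mm high, origin under its centre
- pill_bottle: bystander: small amber pill bottle, 46 mm diameter, 75 mm high, origin under its centre
- med_cup: bystander: small blue medicine cup, 48 mm diameter, 40 mm high, origin under its centre

How it is judged:
On the way, in this order (a step that is already met when the one before it is completed fails the run):
1. the cassette is out of the scanner (x of cassette_handle in the frame of checker below -0.01 m), for 0.1 s.
2. the cassette lies on the bench, let go, outside the dock (height (world z) of cassette below 0.004 m and angle between cassette's own z axis and vertical below 0.1 rad and contact force between the fingers and cassette below 0.1 N and linear speed of cassette below 0.02 m/s), for 0.2 s.
3. the cassette's nose is at least 25 mm inside the free bay (x of cassette_nose in the frame of bay above 0.025 m and x of cassette in the frame of bay below 0.06 m and y of cassette in the frame of bay between -0.012 and 0.012 m and z of cassette_nose in the frame of bay below 0.022 m), for 0.05 s.
At the end, for the whole second after the job is handed in: the cassette lies in the free bay, nose inwards and right side up, within 6 mm of the back stop, on the bay floor, level and in line with the bay, released and at rest (x of cassette in the frame of bay between 0.056 and 0.066 m and y of cassette in the frame of bay between -0.005 and 0.005 m and z of cassette in the frame of bay between -0.003 and 0.005 m and x of cassette_nose in the frame of bay above 0.112 m and angle between cassette's own z axis and vertical below 0.06 rad and angle between the x axis of cassette and the x axis of bay, either way round below 0.06 rad and linear speed of cassette below 0.02 m/s); the robot touches nothing.
It fails at once if the cassette is tipped more than 0.5 rad (about 29 degrees) (angle between cassette's own z axis and vertical above 0.5 rad).
It fails at once if one of the bystanders (tub, pill bottle, medicine cup) is shifted by more than 30 mm (distance of any of tub, pill_bottle, med_cup from where it was at the start of the episode above 0.03 m).
It also fails if it takes over 72 s, if anything falls off the work surface, if the arm or the gripper's body presses on something with over 40 N, if the wrist force passes 120 N, or if a joint passes its speed limit or range.

## Working session

There is one attempt and no reset: what is moved stays moved. The work goes in short steps, Python scripts to look and compute and a tool call to move; the robot and the scene stay as the last step left them, time stands still between calls to the robot, and variables do not carry over. Pictures are saved under pics/ and viewed, at most 12 in all, crops included, and the job is handed in when it is done.

Besides the shell and the picture viewer there is one more tool, called after "Emit:" as name(argument=value, ...) on one line, values as JSON. send_rows: Moves the arm, as the interface text tells. Its arguments: {"type":"object","properties":{"steps":{"type":"string"}},"required":["steps"]}

```bash
mkdir -p pics
cat > h.py <<'E'
from workcell import *
import numpy as np, cv2
def snap(n,f):
    c=camera(n); cv2.imwrite('pics/'+f,c["frame"][:,:,::-1]); np.savez('pics/'+f+'.npz',**{k:v for k,v in c.items()}); return c
def px2w(c,u,v,z=None,T=None):
    """world point of pixel; with z: intersect plane z; else use depth. """
    K=np.array(c["camera_matrix"]);k1=float(c["k1"])
    d=np.array([(u-K[0,2])/K[0,0],(v-K[1,2])/K[1,1]]);s=d.copy()
    for _ in range(20): s=d/(1+k1*(s@s))
    E=np.linalg.inv(c["extrinsics"]) if T is None else T
    r=E[:3,:3]@np.array([s[0],s[1],1.]);o=E[:3,3]
    t=(z-o[2])/r[2] if z is not None else float(c["range_z"][int(round(v)),int(round(u))])
    return o+t*r
E
python3 - <<'E'
from h import *
c=snap("top","top1.png"); d=snap("side","side1.png")
for q in(c,d): print(q["camera_matrix"],q["k1"],np.linalg.inv(q["extrinsics"]).round(3))
print(get_obs())
E
```

```text
[[454.67172995   0.         276.0858356 ]
 [  0.         454.67172995 211.34300126]
 [  0.           0.           1.        ]] -0.042891642300176905 [[-0.023 -0.988  0.15   0.392]
 [-1.     0.026  0.016 -0.043]
 [-0.02  -0.15  -0.989  1.084]
 [ 0.     0.     0.     1.   ]]
[[516.14541169   0.         285.0159634 ]
 [  0.         516.14541169 220.24436048]
 [  0.           0.           1.        ]] 0.006582367233605316 [[ 0.986 -0.111  0.121  0.338]
 [-0.163 -0.744  0.648 -1.04 ]
 [ 0.018 -0.659 -0.752  1.218]
 [ 0.     0.     0.     1.   ]]
{'clock': 0.1, 'joint_pos': array([-1.24099364e+00,  2.41305539e-01,  3.84232336e-03,  1.33521344e+00,
        3.35370386e-06,  1.57081044e+00]), 'joint_vel': array([-0.0004695 , -0.0023761 ,  0.00282527, -0.00026806, -0.00013264,
        0.00061256]), 'tau': array([-7.39891561e-05, -3.73138118e+01,  2.53009772e+01,  1.08138766e-02,
        2.78155090e-05,  9.75813776e-06]), 'eef_pos': array([ 0.16172534, -0.47245713,  0.20361172]), 'tool_rot': array([ 9.86435278e-01,  1.64147979e-01, -1.52685187e-04, -9.27685094e-04]), 'ft_force': array([ 0.36374811, -0.45328919, -0.72458311]), 'ft_torque': array([-0.01967096,  0.03148332, -0.00111408]), 'grasp_force': 0.0, 'grip_width': 0.08585169504587616}
```

View pics/top1.png

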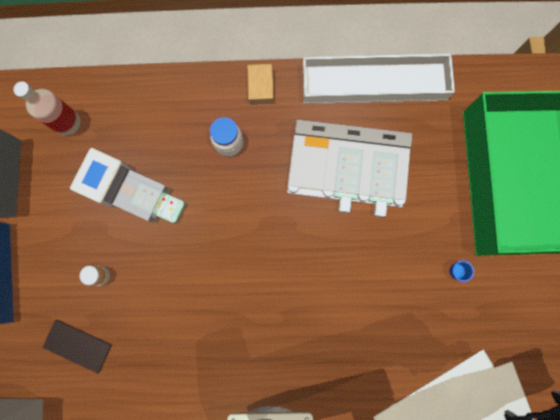

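View pics/side1.png

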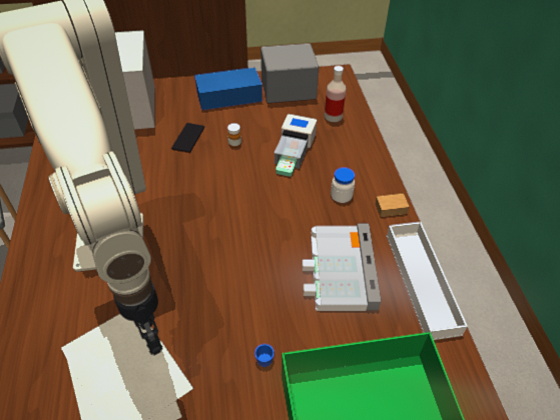

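The top view shows the scanner at about (125,185), with the nose at (170,207). The dock is at about (350,165) and its free bay is the left one, with the orange patch at (317,142). The tub is at (226,137), the bottle at (94,276) and the cup at (462,271). Next I'll enlarge both.

Run:
```python
import cv2,numpy as np
i=cv2.imread('pics/top1.png')
a=cv2.resize(i[145:230,65:195],None,fx=6,fy=6,interpolation=cv2.INTER_CUBIC)
b=cv2.resize(i[115:215,283:416],None,fx=6,fy=6,interpolation=cv2.INTER_CUBIC)
for im,u0,v0 in((a,65,145),(b,283,115)):
    h,w=im.shape[:2]
    for u in range(-(-u0//10)*10,u0+w//6,10): cv2.line(im,((u-u0)*6+3,0),((u-u0)*6+3,6),(0,255,255),1);cv2.putText(im,str(u),((u-u0)*6,16),0,.35,(0,255,255))
    for v in range(-(-v0//10)*10,v0+h//6,10): cv2.line(im,(0,(v-v0)*6+3),(6,(v-v0)*6+3),(0,255,255),1);cv2.putText(im,str(v),(8,(v-v0)*6+6),0,.35,(0,255,255))
cv2.imwrite('pics/ca.png',a);cv2.imwrite('pics/cb.png',b)
```

```text
(no output)
```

View pics/ca.png

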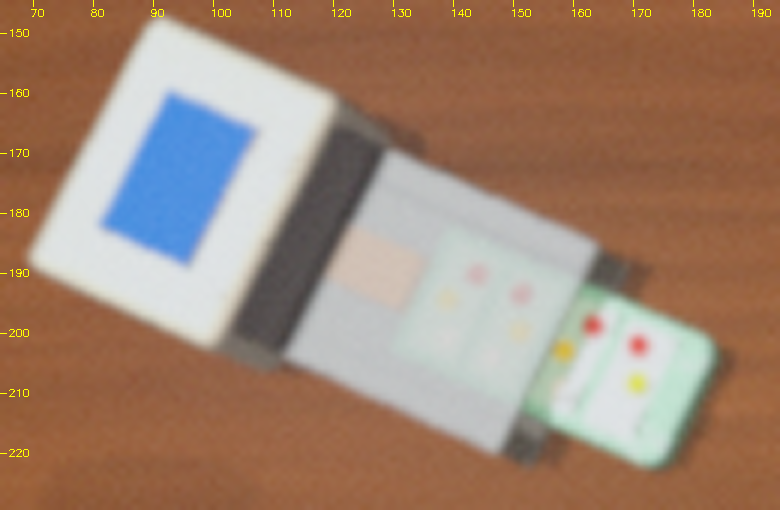

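View pics/cb.png

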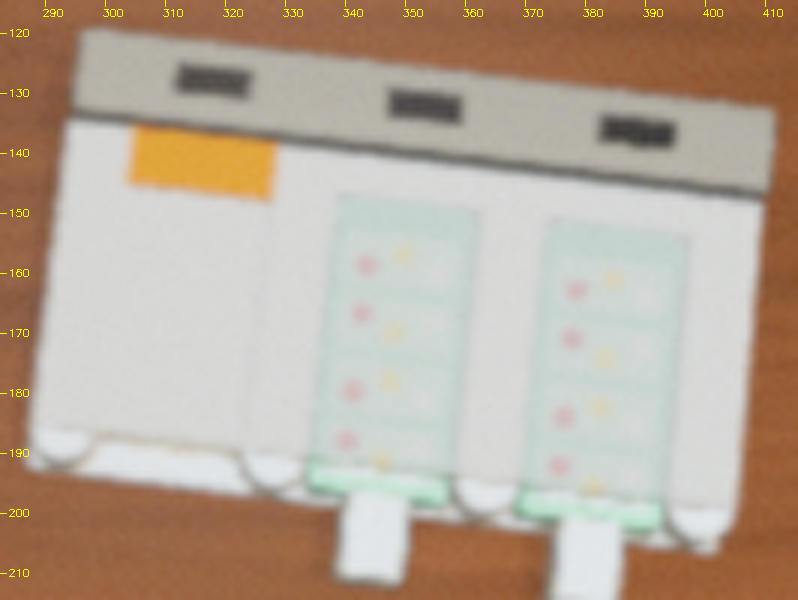

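Run:
```python
from h import *
c=dict(np.load('pics/top1.png.npz'))
def P(n,z,*uv):
    p=np.array([px2w(c,u,v,z)[:2] for u,v in uv]);print(n,p.round(4).tolist())
    return p
def ang(d): return np.degrees(np.arctan2(d[1],d[0])).round(2)
h=P('housing far-L,near-L? ',.07,(91,147),(120,161),(99,202),(69,187.5))
print('sides',np.linalg.norm(np.roll(h,-1,0)-h,axis=1),'ang',ang(h[0]-h[1]),ang(h[3]-h[2]), 'mid near',(h[1]+h[2])/2)
r=P('roof mouth',.05,(163.5,185),(148,220.3),(112,204.5),(128,169.5));print(np.linalg.norm(np.roll(r,-1,0)-r,axis=1),ang(r[3]-r[0]),ang(r[2]-r[1]),(r[0]+r[1])/2)
n=P('nose edgeL',.024,(163,192.5),(180.5,200.5));print(ang(n[0]-n[1]))
n=P('nose edgeR',.024,(155,214),(170,221.5));print(ang(n[0]-n[1]))
n=P('nose face',.024,(183.5,206),(177,220),(180.3,213));print(ang(n[0]-n[1]))
print('depth',[(px2w(c,u,v)).round(4).tolist() for u,v in((180,205),(172,218),(170,207))])
s=P('strip back',.046,(295.5,119),(410.5,132.5));print(np.linalg.norm(s[0]-s[1]),ang(s[0]-s[1]),s.mean(0))
s=P('strip front',.046,(294.5,133),(409.3,147.5));print(np.linalg.norm(s[0]-s[1]),ang(s[0]-s[1]),s.mean(0))
f=P('roof front',.032,(289.2,186.5),(404.5,200));print(np.linalg.norm(f[0]-f[1]),ang(f[0]-f[1]),f.mean(0))
f=P('handles: B end mid, C end mid',.032,(343.5,211.3),(380.3,215.5));print(np.linalg.norm(f[0]-f[1]),ang(f[0]-f[1]))
f=P('slab tops edges B',.024,(335,194.5),(357,197.5));print(f.mean(0),np.linalg.norm(f[0]-f[1]))
f=P('slab edges C',.024,(369.5,199),(392.5,202.5));print(f.mean(0),np.linalg.norm(f[0]-f[1]))
f=P('patch',.006,(304.5,135.5),(328.5,138),(327.5,147.5),(304,145));print(f.mean(0))
P('wall ends front',.032,(292.5,192.5),(327.5,196.5),(400.5,206))
# depth hist
for u,v in((317,170),(317,191),(310,192),(350,131),(292,190)):print(u,v,px2w(c,u,v).round(4))
P('tub',.095,(224,131));P('bot',.075,(90,276));P('cup',.04,(462,271))
```

```text
housing far-L,near-L?  [[0.7105, 0.4047], [0.6744, 0.3343], [0.5789, 0.3805], [0.615, 0.4529]]
sides [0.0791154  0.10607747 0.08089756 0.1069672 ] ang 62.85 63.5 mid near [0.62665757 0.35739458]
roof mouth [[0.6188, 0.2365], [0.5364, 0.2715], [0.5758, 0.3576], [0.6587, 0.3219]]
[0.08959313 0.09460927 0.09023104 0.09421588] 64.99 65.38 [0.5776087  0.25402386]
nose edgeL [[0.6062, 0.2444], [0.5856, 0.202]]
64.1
nose edgeR [[0.5547, 0.2629], [0.5358, 0.2267]]
62.46
nose face [[0.5722, 0.1947], [0.539, 0.21], [0.5555, 0.2022]]
-24.68
depth [[0.5753, 0.2038, 0.0212], [0.5438, 0.2216, 0.0257], [0.5702, 0.2264, 0.0266]]
strip back [[0.7719, -0.0769], [0.7309, -0.3484]]
0.27458783521832375 81.43 [ 0.75139397 -0.21268138]
strip front [[0.7371, -0.0735], [0.6942, -0.343]]
0.2728796165287749 80.96 [ 0.71569254 -0.20824474]
roof front [[0.6108, -0.0575], [0.5714, -0.327]]
0.2723100442315276 81.67 [ 0.59113041 -0.19226764]
handles: B end mid, C end mid [[0.5484, -0.1828], [0.5362, -0.2681]]
0.08620346751956928 81.91
slab tops edges B [[0.5903, -0.1655], [0.5817, -0.2172]]
[ 0.58598942 -0.19138356] 0.052379779573190996
slab edges C [[0.5773, -0.2466], [0.5675, -0.3004]]
[ 0.57242704 -0.27348254] 0.05472271481535582
patch [[0.7433, -0.0991], [0.7353, -0.1578], [0.7112, -0.1544], [0.7191, -0.0971]]
[ 0.72720961 -0.12709287]
wall ends front [[0.5962, -0.0649], [0.5845, -0.1468], [0.5574, -0.3167]]
317 170 [ 0.6486 -0.1244  0.0336]
317 191 [ 0.6035 -0.1247  0.0051]
310 192 [ 0.6008 -0.1075  0.0089]
350 131 [ 0.7378 -0.2049  0.0479]
292 190 [ 0.6032 -0.064   0.027 ]
tub [[0.7304, 0.0878]]
bot [[0.4106, 0.3932]]
cup [[0.4027, -0.4457]]
```

Measured so far:
- Scanner axis is at 64.3°, with the mouth at (0.578, 0.254).
- Nose face is at (0.556, 0.205).
- Dock x axis is at -8.5°, with the free bay mouth near (0.594, -0.104).

These agree with the given sizes to about 2–3 mm. Now I'll travel to above the nose at z = 0.2, yawing +45°.

Emit:
send_rows(steps="1 0.02 0.0345 0 0 0 0.04;1 0.02 0.0345 0 0 0 0.04;1 0.02 0.0345 0 0 0 0.04;1 0.02 0.0345 0 0 0 0.04;1 0.02 0.0345 0 0 0 0.04")

```text
clock: 0.52
eef_pos: [0.262, -0.2987, 0.204]
tool_rot: [0.965, 0.262, -0.0, -0.0]
ft_force: [1.3, -0.6, -0.8]
grip_width: 0.0853
grasp_force: 0.0
```

Emit:
send_rows(steps="1 0.02 0.0345 0 0 0 0.04;1 0.02 0.0345 0 0 0 0.04;1 0.02 0.0345 0 0 0 0.04;1 0.02 0.0345 0 0 0 0.04;1 0.02 0.0345 0 0 0 0.04")

```text
clock: 0.93
eef_pos: [0.3621, -0.1261, 0.2043]
tool_rot: [0.934, 0.358, -0.0, -0.0]
ft_force: [0.9, -0.1, 0.5]
grip_width: 0.0852
grasp_force: 0.0
```

Emit:
send_rows(steps="1 0.02 0.0345 0 0 0 0.04;1 0.02 0.0345 0 0 0 0.04;1 0.02 0.0345 0 0 0 0.04;1 0.02 0.0345 0 0 0 0.04;1 0.02 0.0345 0 0 0 0.04")

```text
clock: 1.35
eef_pos: [0.4622, 0.0465, 0.2041]
tool_rot: [0.893, 0.449, -0.0, -0.0]
ft_force: [0.5, -1.2, 0.1]
grip_width: 0.0853
grasp_force: 0.0
```

Emit:
send_rows(steps="1 0.02 0.0345 0 0 0 0.04;1 0.02 0.0345 0 0 0 0.04;1 0.02 0.0345 0 0 0 0.04;1 0.02 0.0345 0 0 0 0.04;1 0 0 0 0 0 0.032")

```text
clock: 1.77
eef_pos: [0.5442, 0.1885, 0.2018]
tool_rot: [0.845, 0.535, 0.0, -0.001]
ft_force: [-1.1, -0.6, 0.2]
grip_width: 0.0854
grasp_force: 0.0
```

```bash
cat >> h.py <<'E'
from scipy.spatial.transform import Rotation as R
def wT(c,o):
    T=np.eye(4);T[:3,:3]=R.from_quat(o["tool_rot"]).as_matrix();T[:3,3]=o["eef_pos"];return T@c["T_tool_cam"]
def wsnap(f):
    o=get_obs();c=snap("wrist",f);T=wT(c,o);np.save('pics/'+f+'.T.npy',T)
    y=R.from_quat(o["tool_rot"]).as_matrix()
    print(o["clock"],o["eef_pos"].round(4),'yawy',np.degrees(np.arctan2(y[1,1],y[0,1])).round(2),'tilt',y[:,2].round(4),'j',np.degrees(o["joint_pos"]).round(1),'f',o["ft_force"].round(1))
    return c,T
E
python3 -c "
from h import *
wsnap('w1.png')"
```

```text
1.7667 [0.5442 0.1885 0.2018] yawy -25.28 tilt [-7.e-04  2.e-03 -1.e+00] j [1.900e+01 2.260e+01 1.220e+01 7.960e+01 1.000e-01 1.343e+02] f [-1.1 -0.6  0.2]
```

View pics/w1.png

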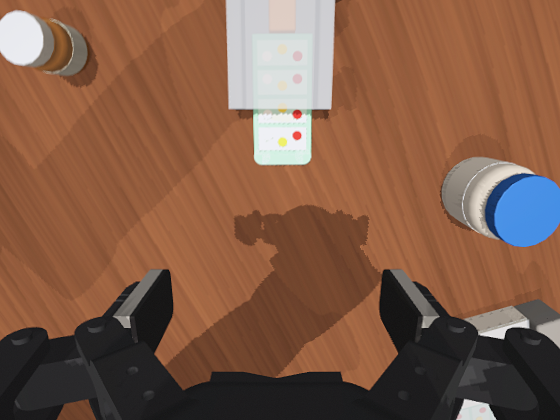

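The wrist view shows the nose face at row 164, the slab edges at columns 253.5 and 312, and the scanner mouth edge at row 108. The joint 6 sign is also the favourable one.

```bash
python3 -c "
from h import *
c=dict(np.load('pics/w1.png.npz'));T=np.load('pics/w1.png.T.npy')
for n,z,u,v in(('noseM',.024,282.5,164.5),('eL',.024,253.5,140),('eR',.024,311.5,140),('roofL',.05,228.5,108.5),('roofR',.05,331.5,109),('roofL2',.05,227.5,30),('roofR2',.05,335.5,20)):print(n,px2w(c,u,v,z,T).round(4),px2w(c,u,v,None,T).round(4))
print(T.round(3))
"
```

```text
noseM [0.5576 0.2041 0.024 ] [0.5566 0.201  0.0008]
eL [0.5423 0.2378 0.024 ] [0.5423 0.2378 0.0241]
eR [0.5932 0.2137 0.024 ] [0.5946 0.2112 0.0007]
roofL [0.5368 0.2729 0.05  ] [0.5312 0.2762 0.0008]
roofR [0.6187 0.2337 0.05  ] [0.6256 0.2311 0.0012]
roofL2 [0.5652 0.3306 0.05  ] [0.5652 0.3304 0.0507]
roofR2 [0.6505 0.299  0.05  ] [0.6623 0.3063 0.0009]
[[ 0.904 -0.411 -0.117  0.573]
 [-0.428 -0.87  -0.246  0.251]
 [-0.001  0.273 -0.962  0.372]
 [ 0.     0.     0.     1.   ]]
```

Emit:
send_rows(steps="1 0.012 0.02 0 0 0 0;1 0.012 0.019 -0.03 0 0 0;1 0 0 -0.04 0 0 0;1 0 0 -0.04 0 0 0;1 0 0 0 0 0 0")

```text
clock: 2.23
eef_pos: [0.5586, 0.2182, 0.0851]
tool_rot: [0.847, 0.532, -0.009, -0.002]
ft_force: [-1.8, -1.0, -1.3]
grip_width: 0.0857
grasp_force: 0.0
```

```bash
python3 -c "
from h import *
wsnap('w2.png')"
```

```text
2.2333 [0.5586 0.2182 0.0851] yawy -25.78 tilt [-0.0171 -0.007  -0.9998] j [ 21.3  30.    6.1  67.2  -0.  137.1] f [-1.8 -1.  -1.3]
```

Emit:
send_rows(steps="1 0 0 -0.02 0 0 0;1 0 0 -0.02 0 0 0;1 0 0 -0.01 0 0 0;1 0 0 0 0 0 0;1 0 0 0 0 0 0")

```text
clock: 2.7
eef_pos: [0.5668, 0.2214, 0.0462]
tool_rot: [0.847, 0.532, 0.001, 0.0]
ft_force: [-0.0, -0.6, 0.7]
grip_width: 0.0854
grasp_force: 0.0
```

```bash
python3 -c "
from h import *
wsnap('w3.png')"
```

```text
2.7 [0.5668 0.2214 0.0462] yawy -25.77 tilt [ 1.6e-03  6.0e-04 -1.0e+00] j [ 21.3  31.9   3.1  61.1  -0.  137.1] f [-0.  -0.6  0.7]
```

Emit:
send_rows(steps="1 0 0 -0.02 0 0 0;1 0 0 -0.014 0 0 0;1 0 0 -0.005 0 0 0;1 0 0 0 0 0 0;1 0 0 0 0 0 0")

```text
clock: 3.17
eef_pos: [0.5667, 0.2217, 0.0067]
tool_rot: [0.847, 0.532, 0.001, 0.0]
ft_force: [-0.6, 0.2, -0.6]
grip_width: 0.0854
grasp_force: 0.0
```

Emit:
send_rows(steps="0.3 0 0 0 0 0 0;0 0 0 0 0 0 0;-1 0 0 0 0 0 0;-1 0 0 0 0 0 0;-1 0 0 0 0 0 0")

```text
clock: 3.58
eef_pos: [0.5661, 0.2215, 0.0058]
tool_rot: [0.847, 0.532, 0.0, 0.0]
ft_force: [-0.4, -1.2, -0.8]
grip_width: 0.0255
grasp_force: 0.0
```

```bash
python3 -c "
from h import *
wsnap('w4.png')"
```

```text
3.5833 [0.5661 0.2215 0.0058] yawy -25.73 tilt [ 5.e-04  2.e-04 -1.e+00] j [ 21.4  34.3   0.5  56.2   0.  137.1] f [-0.4 -1.2 -0.8]
```

View pics/w4.png

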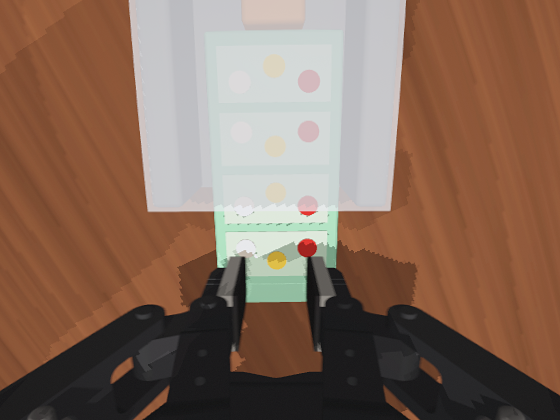

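The wrist view shows the fingers at columns 235 and 315, 25 mm apart over the slab and not around it. The nose edge is at row 300. I'll check the heights by depth.

```bash
python3 -c "
from h import *
c=dict(np.load('pics/w4.png.npz'));T=np.load('pics/w4.png.T.npy')
for u,v in((276,296),(255,296),(290,280),(276,240),(225,240),(329,240),(225,290),(329,290),(240,262),(318,262),(235,272),(235,300),(230,262),(215,300),(276,310),(276,320),(180,350)):print(u,v,px2w(c,u,v,None,T).round(4))
print(get_obs()['clock'],get_obs()['grip_width'])
"
```

```text
276 296 [0.5585 0.2079 0.0244]
255 296 [0.5496 0.2125 0.0249]
290 280 [0.5684 0.2132 0.0256]
276 240 [0.5711 0.2339 0.025 ]
225 240 [0.5502 0.244  0.0251]
329 240 [0.5928 0.2235 0.0253]
225 290 [0.5539 0.239  0.0668]
329 290 [0.5862 0.2232 0.0664]
240 262 [0.5567 0.2379 0.0436]
318 262 [0.5853 0.2243 0.0442]
235 272 [0.5559 0.2385 0.0535]
235 300 [0.5566 0.2358 0.0706]
230 262 [0.5529 0.2395 0.0432]
215 300 [0.5537 0.2419 0.0781]
276 310 [0.549  0.1881 0.001 ]
276 320 [ 5.458e-01  1.814e-01 -4.000e-04]
180 350 [0.5526 0.2468 0.1076]
3.6333 0.01772137135514381
```

```bash
python3 -c "
from h import *
for f in('w1','w2','w3','w4'):
  c=dict(np.load(f'pics/{f}.png.npz'));T=c['T_tool_cam']
  z=c['range_z']; pts=[]
  for u in range(120,440,2):
    for v in range(220,380,2):
      if 0<z[v,u]<0.25:
        p=px2w(c,u,v,None,T)
        if abs(p[1])<.06 and p[2]>-0.06 and abs(p[0])<.02: pts.append((*p,u,v))
  p=np.array(pts)
  if len(p): i=np.argsort(-p[:,2]);print(f,len(p));print(p[i[:10]].round(4))
"
```

```text
w1 663
[[-3.40e-03 -4.39e-02 -4.06e-02  1.72e+02  2.96e+02]
 [ 3.90e-03 -4.41e-02 -4.08e-02  1.70e+02  2.80e+02]
 [-6.10e-03 -4.41e-02 -4.09e-02  1.72e+02  3.02e+02]
 [ 5.90e-03 -4.38e-02 -4.11e-02  1.70e+02  2.76e+02]
 [ 5.00e-03 -4.39e-02 -4.11e-02  1.70e+02  2.78e+02]
 [-4.80e-03 -4.38e-02 -4.15e-02  1.72e+02  3.00e+02]
 [-7.60e-03 -4.41e-02 -4.15e-02  1.72e+02  3.06e+02]
 [-3.00e-04  4.15e-02 -4.15e-02  3.80e+02  2.90e+02]
 [-3.90e-03 -4.37e-02 -4.15e-02  1.72e+02  2.98e+02]
 [-6.70e-03 -4.40e-02 -4.15e-02  1.72e+02  3.04e+02]]
w2 934
[[-9.50e-03 -1.89e-02  6.22e-02  2.50e+02  2.30e+02]
 [-2.10e-03 -2.15e-02  6.18e-02  2.46e+02  2.20e+02]
 [-6.50e-03  1.71e-02  6.18e-02  3.02e+02  2.26e+02]
 [-3.50e-03 -1.05e-02  6.18e-02  2.62e+02  2.22e+02]
 [-1.08e-02 -1.06e-02  6.17e-02  2.62e+02  2.32e+02]
 [-7.90e-03 -1.33e-02  6.17e-02  2.58e+02  2.28e+02]
 [-2.10e-03  1.84e-02  6.17e-02  3.04e+02  2.20e+02]
 [-2.10e-03 -6.30e-03  6.17e-02  2.68e+02  2.20e+02]
 [-2.10e-03  7.40e-03  6.16e-02  2.88e+02  2.20e+02]
 [-7.90e-03  1.02e-02  6.16e-02  2.92e+02  2.28e+02]]
w3 2539
[[-8.70e-03  4.6
[... 353 characters left out ...]
]
 [ 1.10e-03  3.92e-02  4.69e-02  3.38e+02  2.22e+02]
 [-2.00e-04 -5.79e-02  4.68e-02  1.88e+02  2.24e+02]
 [-1.69e-02  5.34e-02  4.68e-02  3.58e+02  2.48e+02]]
w4 3854
[[ 1.03e-02  5.76e-02  6.90e-03  3.86e+02  2.28e+02]
 [-8.00e-03  3.94e-02  6.80e-03  3.50e+02  2.60e+02]
 [-5.60e-03 -3.67e-02  6.80e-03  2.10e+02  2.56e+02]
 [ 3.60e-03  4.09e-02  6.80e-03  3.54e+02  2.40e+02]
 [-1.03e-02 -4.90e-02  6.80e-03  1.88e+02  2.64e+02]
 [ 1.15e-02  4.89e-02  6.70e-03  3.70e+02  2.26e+02]
 [-1.00e-03  3.25e-02  6.70e-03  3.38e+02  2.48e+02]
 [ 8.20e-03 -5.63e-02  6.70e-03  1.72e+02  2.32e+02]
 [-4.40e-03 -3.88e-02  6.70e-03  2.06e+02  2.54e+02]
 [ 4.70e-03  5.37e-02  6.70e-03  3.78e+02  2.38e+02]]
```

Emit:
send_rows(steps="-1 0 0 0 0 0 0;-1 0 0 0 0 0 0;-1 0 0 0 0 0 0;-1 0 0 0 0 0 0;-1 0 0 0 0 0 0")

```text
clock: 4.05
eef_pos: [0.5659, 0.2214, 0.0053]
tool_rot: [0.847, 0.532, -0.0, -0.0]
ft_force: [0.3, 0.2, -0.1]
grip_width: 0.0001
grasp_force: 0.0
```

```bash
python3 -c "
from h import *
wsnap('w5.png')
a=cv2.imread('pics/w5.png');t=cv2.imread('pics/top1.png')
c=snap('side','side2.png')
b=cv2.resize(c['frame'][110:230,220:360,::-1],None,fx=4,fy=4)
o=np.zeros((600,800,3),np.uint8);o[:300,:400]=cv2.resize(a,(400,300));o[120:600,400-0:800]=b[:480,80:480];cv2.imwrite('pics/v5.png',o)
c=dict(np.load('pics/w5.png.npz'));T=np.load('pics/w5.png.T.npy')
for v in range(240,320,6): print(v,[round(float(px2w(c,u,v,None,T)[2]),3) for u in range(240,316,6)])
"
```

```text
4.05 [0.5659 0.2214 0.0053] yawy -25.73 tilt [-1.e-04 -0.e+00 -1.e+00] j [ 21.4  34.3   0.5  56.2   0.  137.1] f [ 0.3  0.2 -0.1]
240 [0.025, 0.027, 0.025, 0.025, 0.025, 0.025, 0.025, 0.024, 0.026, 0.026, 0.025, 0.026, 0.025]
246 [0.025, 0.025, 0.025, 0.025, 0.026, 0.026, 0.025, 0.026, 0.025, 0.026, 0.026, 0.026, 0.026]
252 [0.026, 0.026, 0.026, 0.025, 0.025, 0.025, 0.026, 0.025, 0.025, 0.026, 0.026, 0.026, 0.025]
258 [0.025, 0.025, 0.026, 0.027, 0.039, 0.04, 0.04, 0.039, 0.04, 0.025, 0.025, 0.026, 0.025]
264 [0.025, 0.026, 0.026, 0.025, 0.045, 0.045, 0.045, 0.044, 0.045, 0.026, 0.026, 0.025, 0.024]
270 [0.025, 0.042, 0.043, 0.042, 0.05, 0.051, 0.05, 0.051, 0.052, 0.043, 0.043, 0.042, 0.025]
276 [0.025, 0.049, 0.048, 0.056, 0.056, 0.057, 0.055, 0.056, 0.056, 0.047, 0.049, 0.049, 0.025]
282 [0.052, 0.053, 0.053, 0.061, 0.06, 0.061, 0.06, 0.061, 0.061, 0.053, 0.053, 0.054, 0.025]
288 [0.059, 0.058, 0.058, 0.065, 0.066, 0.066, 0.065, 0.067, 0.066, 0.066, 0.058, 0.058, 0.059]
294 [0.062, 0.064, 0.062, 0.069, 0.07, 0.07, 0.069, 0.07, 0.07, 0.07, 0.062, 0.062, 0.062]
300 [0.075, 0.078, 0.078, 0.075, 0.076, 0.071, 0.07, 0.071, 0.075, 0.077, 0.078, 0.077, 0.075]
306 [0.079, 0.081, 0.08, 0.078, 0.079, 0.071, 0.071, 0.079, 0.079, 0.079, 0.08, 0.08, 0.079]
312 [0.082, 0.083, 0.082, 0.082, 0.082, 0.074, 0.071, 0.078, 0.082, 0.082, 0.083, 0.082, 0.082]
318 [0.085, 0.084, 0.085, 0.085, 0.085, 0.078, 0.071, 0.079, 0.085, 0.086, 0.086, 0.085, 0.086]
```

View pics/v5.png

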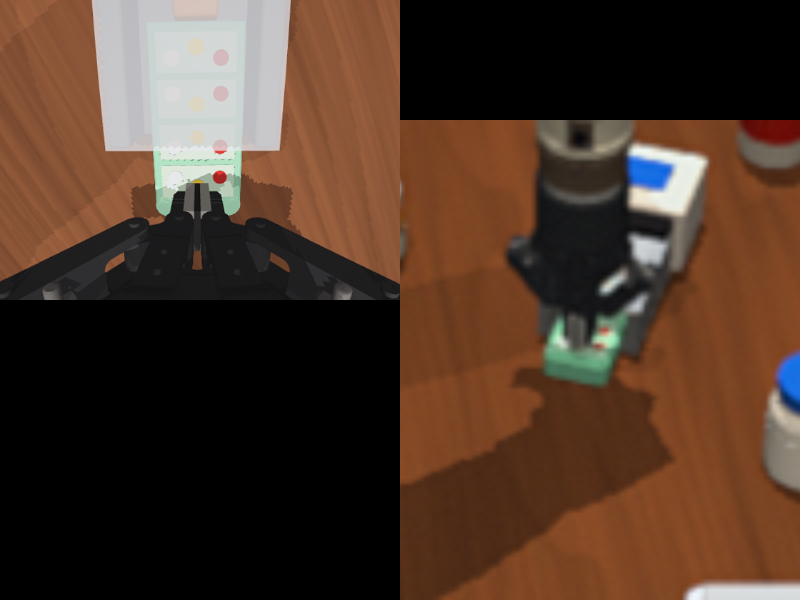

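The shut tips stand about 31 mm behind the reported TCP, and about 44 mm when open, so the grasp needs a TCP near z = -0.029. I'll open, go lower and grasp again.

Emit:
send_rows(steps="1 0 0 0 0 0 0;1 0 0 0 0 0 0;1 0 0 0 0 0 0;1 0 0 0 0 0 0;1 0 0 0 0 0 0")

```text
clock: 4.57
eef_pos: [0.5659, 0.2214, 0.0054]
tool_rot: [0.847, 0.532, -0.0, -0.0]
ft_force: [-0.3, -0.3, 0.0]
grip_width: 0.0601
grasp_force: 0.0
```

Emit:
send_rows(steps="1 0 0 0 0 0 0;1 0 0 0 0 0 0;1 0 0 0 0 0 0;1 0 0 0 0 0 0;1 0 0 0 0 0 0")

```text
clock: 4.98
eef_pos: [0.5659, 0.2214, 0.0054]
tool_rot: [0.847, 0.532, 0.0, 0.0]
ft_force: [-0.2, 0.8, -0.2]
grip_width: 0.0853
grasp_force: 0.0
```

Emit:
send_rows(steps="1 0 0 -0.01 0 0 0;1 0 0 -0.01 0 0 0;1 0 0 -0.008 0 0 0;1 0 0 -0.006 0 0 0;1 0 0 0 0 0 0")

```text
clock: 5.4
eef_pos: [0.5641, 0.2207, -0.0312]
tool_rot: [0.847, 0.532, -0.002, -0.0]
ft_force: [0.2, -0.5, -0.5]
grip_width: 0.0853
grasp_force: 0.0
```

Emit:
send_rows(steps="0 0 0 0 0 0 0;-1 0 0 0 0 0 0;-1 0 0 0 0 0 0;-1 0 0 0 0 0 0;-1 0 0 0 0 0 0")

```text
clock: 5.82
eef_pos: [0.5664, 0.2216, -0.0279]
tool_rot: [0.847, 0.532, 0.001, 0.0]
ft_force: [-0.2, 1.0, 2.2]
grip_width: 0.0552
grasp_force: 65.8
```

```bash
python3 -c "
from h import *
wsnap('w6.png')
c=dict(np.load('pics/w6.png.npz'));T=np.load('pics/w6.png.T.npy')
for u,v in((276,215),(276,245),(276,275),(276,300)):print(px2w(c,u,v,None,T).round(4))
"
```

```text
5.8167 [ 0.5664  0.2216 -0.0279] yawy -25.73 tilt [ 1.1e-03  4.0e-04 -1.0e+00] j [ 21.4  36.5  -1.3  52.2   0.  137.1] f [-0.2  1.   2.2]
[0.5838 0.2603 0.0506]
[0.576  0.244  0.0264]
[0.5707 0.2329 0.0248]
[0.5665 0.2241 0.0257]
```

Emit:
send_rows(steps="-1 -0.003 -0.006 0.001 0 0 0;-1 -0.005 -0.0105 0 0 0 0;-1 -0.005 -0.0105 0 0 0 0;-1 -0.005 -0.0105 0 0 0 0;-1 -0.005 -0.0105 0 0 0 0")

```text
clock: 6.28
eef_pos: [0.5422, 0.1725, -0.0278]
tool_rot: [0.847, 0.532, -0.0, -0.0]
ft_force: [0.9, 0.3, -1.5]
grip_width: 0.0547
grasp_force: 65.5
```

Emit:
send_rows(steps="-1 -0.005 -0.0105 0 0 0 0;-1 -0.005 -0.0105 0 0 0 0;-1 -0.005 -0.0105 0 0 0 0;-1 -0.005 -0.0105 0 0 0 0;-1 -0.005 -0.0105 0 0 0 0")

```text
clock: 6.7
eef_pos: [0.5172, 0.1197, -0.0277]
tool_rot: [0.847, 0.532, -0.0, 0.0]
ft_force: [0.1, 0.4, -2.3]
grip_width: 0.0549
grasp_force: 65.4
```

Emit:
send_rows(steps="-1 -0.005 -0.0105 0 0 0 0;-1 -0.003 -0.006 0 0 0 0;-1 0 0 0 0 0 0;-1 0 0 0 0 0 0;-1 0 0 0 0 0 0")

```text
clock: 7.12
eef_pos: [0.5105, 0.1048, -0.0274]
tool_rot: [0.847, 0.532, 0.0, 0.0]
ft_force: [0.1, 0.4, -1.3]
grip_width: 0.0545
grasp_force: 65.4
```

```bash
python3 -c "
from h import *
wsnap('w7.png')
c=snap('side','side3.png')
b=cv2.resize(c['frame'][110:260,200:400,::-1],(800,600));cv2.imwrite('pics/v7.png',b)
"
```

```text
7.1167 [ 0.5105  0.1048 -0.0274] yawy -25.72 tilt [ 9.e-04  5.e-04 -1.e+00] j [ 11.6  28.6 -16.   45.3   0.  127.3] f [ 0.1  0.4 -1.3]
```

View pics/w7.png

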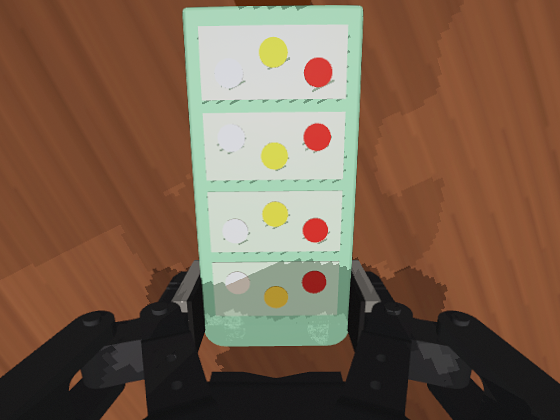

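The cassette is out, held squarely, with its pills in place. Now I'll carry it level, turning it +107°, to a clear spot facing the dock.

Emit:
send_rows(steps="-1 0 0 0.005 0 0 0.04;-1 0 -0.004 0.005 0 0 0.07;-1 0 -0.005 0 0 0 0.094;-1 0 -0.005 0 0 0 0.094;-1 0 -0.005 0 0 0 0.094")

```text
clock: 7.63
eef_pos: [0.5104, 0.0859, -0.0175]
tool_rot: [0.725, 0.689, 0.0, 0.0]
ft_force: [-0.4, -0.6, -2.0]
grip_width: 0.0551
grasp_force: 65.3
```

Emit:
send_rows(steps="-1 0 -0.005 0 0 0 0.1;-1 0 -0.005 0 0 0 0.1;-1 0 -0.005 0 0 0 0.1;-1 0 -0.005 0 0 0 0.1;-1 0 -0.005 0 0 0 0.1")

```text
clock: 8.05
eef_pos: [0.5104, 0.0608, -0.0176]
tool_rot: [0.532, 0.847, 0.0, 0.0]
ft_force: [-0.1, -0.4, -1.9]
grip_width: 0.0548
grasp_force: 65.2
```

Emit:
send_rows(steps="-1 0 -0.005 0 0 0 0.1;-1 0 -0.005 0 0 0 0.1;-1 0 -0.005 0 0 0 0.1;-1 0 -0.005 0 0 0 0.1;-1 0 -0.005 0 0 0 0.1")

```text
clock: 8.47
eef_pos: [0.5105, 0.0358, -0.0175]
tool_rot: [0.306, 0.952, 0.0, 0.0]
ft_force: [-1.0, 0.5, -2.2]
grip_width: 0.0549
grasp_force: 65.3
```

Emit:
send_rows(steps="-1 -0.005 -0.005 0 0 0 0.1;-1 -0.005 -0.005 0 0 0 0.1;-1 0 -0.005 0 0 0 0.1;-1 0 0 0 0 0 0.1;-1 0 0 0 0 0 0.08")

```text
clock: 8.88
eef_pos: [0.5005, 0.0207, -0.0175]
tool_rot: [0.071, 0.997, 0.0, 0.0]
ft_force: [0.8, 0.1, -2.4]
grip_width: 0.055
grasp_force: 65.2
```

Emit:
send_rows(steps="-1 0 0 0 0 0 0;-1 0 0 0 0 0 0;-1 0 0 0 0 0 0;-1 0 0 -0.006 0 0 0;-1 0 0 0 0 0 0")

```text
clock: 9.3
eef_pos: [0.4994, 0.0206, -0.0245]
tool_rot: [0.074, 0.997, -0.0, -0.001]
ft_force: [0.2, -0.5, -2.3]
grip_width: 0.055
grasp_force: 65.3
```

```bash
python3 -c "
from h import *
wsnap('w8.png')
c=dict(np.load('pics/w8.png.npz'));T=np.load('pics/w8.png.T.npy')
for u,v in((276,15),(215,60),(335,60),(276,100),(215,200),(335,200),(276,330)):print(u,v,px2w(c,u,v,None,T).round(4))
"
```

```text
9.3 [ 0.4994  0.0206 -0.0245] yawy 81.51 tilt [-0.0012 -0.     -1.    ] j [  2.4  26.6 -19.   44.4   0.   10.9] f [ 0.2 -0.5 -2.3]
276 15 [0.401  0.0354 0.0287]
215 60 [0.4109 0.0147 0.0283]
335 60 [0.4165 0.0517 0.0282]
276 100 [0.4257 0.0317 0.0277]
215 200 [0.4296 0.031  0.1459]
335 200 [0.461  0.0467 0.0296]
276 330 [0.5097 0.0191 0.0277]
```

Emit:
send_rows(steps="-1 0 0 -0.003 0 0 0;-1 0 0 -0.003 0 0 0;-1 0 0 -0.002 0 0 0;-1 0 0 0 0 0 0;-1 0 0 0 0 0 0")

```text
clock: 9.77
eef_pos: [0.5, 0.0204, -0.0307]
tool_rot: [0.074, 0.997, 0.0, 0.0]
ft_force: [-3.2, -0.3, 8.0]
grip_width: 0.055
grasp_force: 70.4
```

```bash
python3 -c "
from h import *
wsnap('w9.png')
c=dict(np.load('pics/w9.png.npz'));T=np.load('pics/w9.png.T.npy')
for u,v in((276,15),(276,100),(276,330)):print(u,v,px2w(c,u,v,None,T).round(4))
for u,v in((100,200),(450,150)):print(u,v,px2w(c,u,v,None,T).round(4))
"
```

```text
9.7667 [ 0.5     0.0204 -0.0307] yawy 81.52 tilt [ 4.e-04  1.e-04 -1.e+00] j [  2.3  27.2 -19.4  43.4   0.   10.8] f [-3.2 -0.3  8. ]
276 15 [0.4014 0.0353 0.0214]
276 100 [0.4263 0.0315 0.0217]
276 330 [0.5099 0.019  0.022 ]
100 200 [ 0.4533 -0.0458  0.0006]
450 150 [4.541e-01 9.730e-02 3.000e-04]
```

Emit:
send_rows(steps="0 0 0 0 0 0 0;0.3 0 0 0 0 0 0;0.6 0 0 0 0 0 0;1 0 0 0 0 0 0;1 0 0 0 0 0 0")

```text
clock: 10.23
eef_pos: [0.5, 0.0204, -0.0317]
tool_rot: [0.074, 0.997, 0.0, 0.0]
ft_force: [-0.0, 0.4, -0.0]
grip_width: 0.0853
grasp_force: 0.0
```

Emit:
send_rows(steps="1 0 0 0 0 0 0;1 0 0 0 0 0 0;1 0 0 0.01 0 0 0;1 0 0 0.025 0 0 0;1 0 0 0.04 0 0 0")

```text
clock: 10.65
eef_pos: [0.4962, 0.0203, 0.0413]
tool_rot: [0.074, 0.997, -0.0, -0.004]
ft_force: [1.4, 0.7, 0.3]
grip_width: 0.0854
grasp_force: 0.0
```

Emit:
send_rows(steps="1 -0.02 0.002 0.04 0 0 0;1 -0.04 0.006 0.03 0 0 0;1 -0.04 0.006 0.03 0 0 0;1 -0.04 0.006 0.03 0 0 0;1 0 0 0 0 0 0")

```text
clock: 11.07
eef_pos: [0.379, 0.0377, 0.16]
tool_rot: [0.073, 0.997, 0.001, 0.002]
ft_force: [-0.5, -0.0, 0.1]
grip_width: 0.085
grasp_force: 0.0
```

Emit:
send_rows(steps="1 -0.04 0.006 0 0 0 0;1 -0.03 0.004 0 0 0 0;1 0 0 0 0 0 0;1 0 0 0 0 0 0;1 0 0 0 0 0 0")

```text
clock: 11.48
eef_pos: [0.3132, 0.0473, 0.1557]
tool_rot: [0.074, 0.997, 0.0, 0.001]
ft_force: [0.1, -0.5, 0.3]
grip_width: 0.0853
grasp_force: 0.0
```

```bash
python3 -c "
from h import *
wsnap('wa.png')
snap('top','top2.png')"
```

```text
11.4833 [0.3132 0.0473 0.1557] yawy 81.54 tilt [ 2.5e-03  3.0e-04 -1.0e+00] j [  8.6  -5.6 -28.4  67.1  -0.   17.1] f [ 0.1 -0.5  0.3]
```

View pics/wa.png

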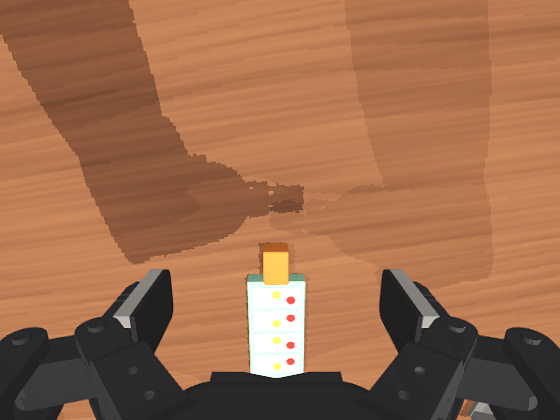

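The wrist view shows the cassette flat on the bench, with the handle top at columns 263–289 and rows 250–284, and slab edges at columns 248 and 305. I'll locate it with this view and the top camera.

```bash
python3 -c "
from h import *
c=dict(np.load('pics/wa.png.npz'));T=np.load('pics/wa.png.T.npy')
m=cv2.inRange(cv2.cvtColor(c['frame'],cv2.COLOR_RGB2HSV),(8,120,200),(25,255,255))
m[:,:240]=0;m[:,320:]=0;m[:240]=0;m[300:]=0
m=cv2.morphologyEx(m,cv2.MORPH_OPEN,np.ones((3,3)))
v,u=np.nonzero(m);print(u.min(),u.max(),v.min(),v.max())
for n,z,u,v in(('hr',.026,263,250),('hl',.026,289,250),('hr2',.026,263,284),('hl2',.026,289,284),('sR',.018,248,282),('sL',.018,305,282),('sR2',.018,248.5,372),('sL2',.018,303.5,372)): print(n,px2w(c,u,v,z,T).round(4),px2w(c,u,v,None,T).round(4))
t=dict(np.load('pics/top2.png.npz'));cv2.imwrite('pics/ct.png',cv2.resize(t['frame'][110:260,200:400,::-1],(800,600),interpolation=cv2.INTER_CUBIC))
"
```

```text
240 319 245 287
hr [0.3618 0.0283 0.026 ] [0.3638 0.0279 0.0211]
hl [0.3653 0.0518 0.026 ] [0.3756 0.0513 0.001 ]
hr2 [0.3958 0.0229 0.026 ] [0.3995 0.0221 0.0188]
hl2 [0.3995 0.0471 0.026 ] [0.4035 0.0468 0.0184]
sR [0.3957 0.008  0.018 ] [0.3953 0.0081 0.0187]
sL [0.4038 0.0624 0.018 ] [0.4129 0.0627 0.0006]
sR2 [ 0.5004 -0.0098  0.018 ] [ 0.514  -0.0134  0.0017]
sL2 [0.5091 0.0479 0.018 ] [0.5232 0.0474 0.0017]
```

View pics/ct.png

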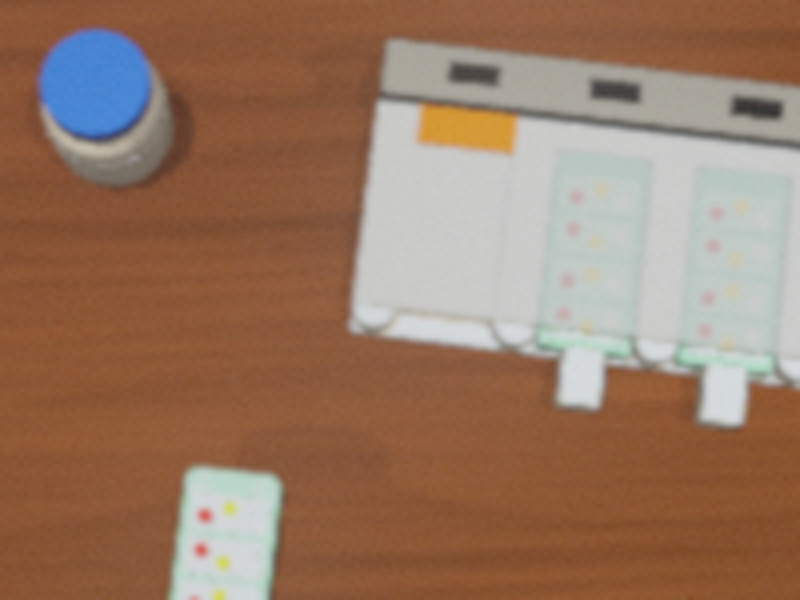

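The crop shows the nose at crop (232,467), neighbour handles at (582,380) and (723,395), and the orange patch at columns 419–516. I'll express these as dock-frame offsets to refine the bay axis.

```bash
python3 -c "
from h import *
c=dict(np.load('pics/top2.png.npz'))
def W(cx,cy,z): return px2w(c,cx/4+200-.375,cy/4+110-.375,z)[:2]
import itertools
a=np.radians(-8.5);ex=np.array([np.cos(a),np.sin(a)]);ey=np.array([-ex[1],ex[0]])
def show(n,*q):
  p=[W(*k) for k in q];m=np.mean(p,0);print(n,'world',m.round(4),'along/lat',(m@ex).round(4),(m@ey).round(4),'w',np.linalg.norm(p[0]-p[-1]).round(4))
show('cas near nose',(179,530,.018),(276,540,.018))
show('cas far',(171,590,.018),(269.5,600,.018))
show('nose',(232,467,.018))
show('Bh',(559,375,.032),(606,381,.032))
show('Bh end',(580,409,.032))
show('Ch',(701,392,.032),(748,399,.032))
show('Ch end',(721,426,.032))
show('B slab mid',(546,250,.024),(643,261,.024))
show('B slab end',(540,332,.024),(634,342,.024))
show('C slab mid',(687,268,.024),(784,279,.024))
show('patch top',(420,107,.006),(517,118,.006))
show('patch bot',(418,141,.006),(514,153,.006))
show('wall ends',(373,331,.032),(511,349,.032))
show('floor front edge L..R',(392,337,.006),(492,346,.006))
show('dock L edge@y100',(381,103,.046));show('dock L edge roof',(375,140,.032));show('dock L front',(355,310,.032))
"
```

```text
cas near nose world [0.4796 0.0228] along/lat 0.4709 0.0934 w 0.0574
cas far world [0.4445 0.0277] along/lat 0.4356 0.0931 w 0.058
nose world [0.5197 0.0194] along/lat 0.5111 0.0961 w 0.0
Bh world [ 0.5652 -0.1876] along/lat 0.5868 -0.102 w 0.0277
Bh end world [ 0.5469 -0.1853] along/lat 0.5683 -0.1024 w 0.0
Ch world [ 0.5527 -0.2701] along/lat 0.5866 -0.1854 w 0.0277
Ch end world [ 0.5348 -0.267 ] along/lat 0.5684 -0.185 w 0.0
B slab mid world [ 0.6404 -0.1993] along/lat 0.6628 -0.1025 w 0.058
B slab end world [ 0.5911 -0.1925] along/lat 0.613 -0.103 w 0.0558
C slab mid world [ 0.6272 -0.2827] along/lat 0.6621 -0.1868 w 0.0579
patch top world [ 0.7367 -0.129 ] along/lat 0.7477 -0.0187 w 0.0599
patch bot world [ 0.7148 -0.1266] along/lat 0.7257 -0.0196 w 0.0592
wall ends world [ 0.59   -0.1062] along/lat 0.5993 -0.0178 w 0.0817
floor front edge L..R world [ 0.594  -0.1077] along/lat 0.6034 -0.0187 w 0.0604
dock L edge@y100 world [ 0.7313 -0.0742] along/lat 0.7342 0.0347 w 0.0
dock L edge roof world [ 0.7129 -0.0704] along/lat 0.7155 0.0358 w 0.0
dock L front world [ 0.6094 -0.0556] along/lat 0.6109 0.0351 w 0.0
```

Bay axis: lateral offset -0.0187 at -8.5°, with both neighbours at the 84 mm pitch. The cassette is at lateral 0.0934 and parallel to it, so it needs about -112 mm lateral and +213 mm along. Now I'll grasp the handle.

Emit:
send_rows(steps="1 0.03 -0.005 0 0 0 0;1 0.03 -0.004 -0.03 0 0 0;1 0.008 -0.001 -0.04 0 0 0;1 0 0 -0.04 0 0 0;1 0 0 -0.02 0 0 0")

```text
clock: 12.0
eef_pos: [0.3782, 0.0367, 0.0218]
tool_rot: [0.074, 0.997, -0.0, -0.003]
ft_force: [-0.7, 0.1, 0.4]
grip_width: 0.0857
grasp_force: 0.0
```

Emit:
send_rows(steps="0.6 0 0 0 0 0 0;0.6 0 0 0 0 0 0;0.6 0 0 0 0 0 0;0.6 0 0 0 0 0 0;0.6 0 0 0 0 0 0")

```text
clock: 12.42
eef_pos: [0.3813, 0.0375, 0.0274]
tool_rot: [0.074, 0.997, 0.0, 0.002]
ft_force: [0.2, -0.3, 0.6]
grip_width: 0.068
grasp_force: 0.0
```

Emit:
send_rows(steps="0.6 0 0 -0.02 0 0 0;0.6 0 0 -0.018 0 0 0;0.6 0 0 -0.01 0 0 0;0.6 0 0 0 0 0 0;0.6 0 0 0 0 0 0")

```text
clock: 12.83
eef_pos: [0.3798, 0.0374, -0.0215]
tool_rot: [0.074, 0.997, 0.0, 0.0]
ft_force: [0.6, 0.5, -0.4]
grip_width: 0.0684
grasp_force: 0.0
```

Emit:
send_rows(steps="0.3 0 0 0 0 0 0;0 0 0 0 0 0 0;-0.2 0 0 0 0 0 0;-1 0 0 0 0 0 0;-1 0 0 0 0 0 0")

```text
clock: 13.25
eef_pos: [0.3802, 0.0374, -0.0213]
tool_rot: [0.074, 0.997, 0.0, 0.001]
ft_force: [-0.5, -0.2, 6.4]
grip_width: 0.0228
grasp_force: 59.2
```

Emit:
send_rows(steps="-1 0 0 0 0 0 0;-1 0 0 0 0 0 0;-1 0 0 0 0 0 0;-1 0 0 0 0 0 0;-1 0 0 0 0 0 0")

```text
clock: 13.67
eef_pos: [0.3802, 0.0374, -0.0213]
tool_rot: [0.074, 0.997, 0.0, 0.001]
ft_force: [-1.4, -0.1, 6.5]
grip_width: 0.0229
grasp_force: 59.2
```

Emit:
send_rows(steps="-1 0 0 0.005 0 0 0;-1 0 0 0.005 0 0 0;-1 0.002 -0.006 0 0 0 0;-1 0.005 -0.014 0 0 0 0;-1 0.005 -0.014 0 0 0 0")

```text
clock: 14.08
eef_pos: [0.3914, 0.0028, -0.0121]
tool_rot: [0.073, 0.997, -0.0, -0.0]
ft_force: [0.4, -0.3, -1.7]
grip_width: 0.023
grasp_force: 58.9
```

Emit:
send_rows(steps="-1 0.006 -0.016 0 0 0 0;-1 0.006 -0.016 0 0 0 0;-1 0.006 -0.016 0 0 0 0;-1 0.006 -0.016 0 0 0 0;-1 0.004 -0.012 0 0 0 0")

```text
clock: 14.5
eef_pos: [0.4199, -0.0744, -0.0122]
tool_rot: [0.074, 0.997, -0.0, 0.0]
ft_force: [-0.3, 0.6, -2.4]
grip_width: 0.0226
grasp_force: 59.0
```

Emit:
send_rows(steps="-1 0.002 -0.007 0 0 0 0;-1 0.001 -0.0027 0 0 0 0;-1 0 0 0 0 0 0;-1 0 0 0 0 0 0;-1 0 0 0 0 0 0")

```text
clock: 14.92
eef_pos: [0.4217, -0.0818, -0.0124]
tool_rot: [0.073, 0.997, 0.0, -0.0]
ft_force: [-0.9, -0.2, -2.1]
grip_width: 0.0228
grasp_force: 59.0
```

```bash
python3 -c "
from h import *
wsnap('wb.png')
c=snap('top','top3.png');s=snap('side','side4.png')
o=np.zeros((600,800,3),np.uint8);o[:,:]=cv2.resize(c['frame'][120:270,230:430,::-1],(800,600),interpolation=cv2.INTER_CUBIC);cv2.imwrite('pics/vb.png',o)
"
```

```text
14.9167 [ 0.4217 -0.0818 -0.0124] yawy 81.58 tilt [-9.e-04  4.e-04 -1.e+00] j [-11.   19.3 -28.9  41.8   0.   -2.6] f [-0.9 -0.2 -2.1]
```

View pics/vb.png

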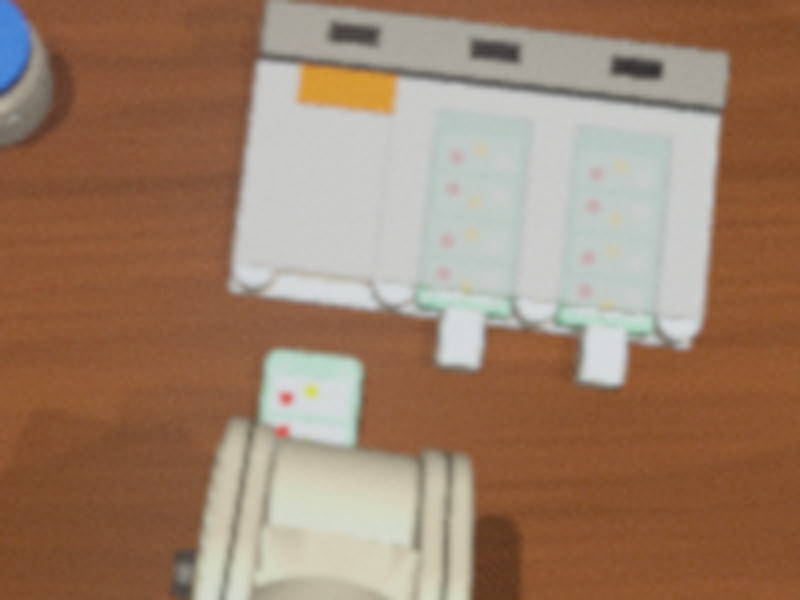

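The nose is at crop (312,352), with slab edges at (263,400) and (359,411). It looks lined up with the free bay, so I'll verify with numbers.

```bash
python3 -c "
from h import *
c=dict(np.load('pics/top3.png.npz'))
U=lambda cx,cy:(cx/4+230-.375,cy/4+120-.375)
a=np.radians(-8.5);ex=np.array([np.cos(a),np.sin(a)]);ey=np.array([-ex[1],ex[0]])
for z in(.024,.027):
  for n,l in(('mid',((263,400),(359,411))),('rear',((260.5,422),(356.5,434))),('nose',((312,352),))):
    p=np.array([px2w(c,*U(*q),z)[:2] for q in l]);m=p.mean(0);print(z,n,(m@ex).round(4),(m@ey).round(4),np.linalg.norm(p[0]-p[-1]).round(4))
D=lambda x,y:np.median([px2w(c,*U(x+i,y+j))[2] for i in(-8,0,8) for j in(-6,0,6)]).round(4)
print('z',[D(*q) for q in((290,368),(340,372),(300,415),(340,430))], 'bayfloor lat edges')
m=np.array([px2w(c,*U(*q),.006)[:2] for q in((300,65),(397,77))]).mean(0);print('patch',m@ex,m@ey)
"
```

```text
0.024 mid 0.5374 -0.0188 0.0567
0.024 rear 0.524 -0.0189 0.0566
0.024 nose 0.5691 -0.0158 0.0
0.027 mid 0.537 -0.0187 0.0565
0.027 rear 0.5237 -0.0188 0.0565
0.027 nose 0.5686 -0.0157 0.0
z [np.float64(0.0245), np.float64(0.0274), np.float64(0.0267), np.float64(0.0277)] bayfloor lat edges
patch 0.7486339662904961 -0.018564072756568004
```

Emit:
send_rows(steps="-1 0.0059 -0.0009 0 0 0 0;-1 0.01 -0.0015 0 0 0 0;-1 0.01 -0.0015 0 0 0 0;-1 0.01 -0.0015 0 0 0 0;-1 0.008 -0.0012 0 0 0 0")

```text
clock: 15.48
eef_pos: [0.4677, -0.089, -0.0121]
tool_rot: [0.074, 0.997, -0.0, 0.001]
ft_force: [-0.0, 0.6, -1.7]
grip_width: 0.0226
grasp_force: 59.0
```

Emit:
send_rows(steps="-1 0.008 -0.0012 0 0 0 0;-1 0.008 -0.0012 0 0 0 0;-1 0.008 -0.0012 0 0 0 0;-1 0.008 -0.0012 0 0 0 0;-1 0 0 0 0 0 0")

```text
clock: 15.9
eef_pos: [0.5007, -0.0942, -0.012]
tool_rot: [0.074, 0.997, -0.0, 0.001]
ft_force: [1.3, 0.2, -2.1]
grip_width: 0.0228
grasp_force: 59.0
```

Emit:
send_rows(steps="-1 0.008 -0.0011 0 0 0 0;-1 0.01 -0.0014 0 0 0 0;-1 0.01 -0.0014 0 0 0 0;-1 0.01 -0.0014 0 0 0 0;-1 0.008 -0.0011 0 0 0 0")

```text
clock: 16.32
eef_pos: [0.545, -0.1003, -0.0123]
tool_rot: [0.074, 0.997, 0.0, 0.0]
ft_force: [0.5, -0.7, -1.5]
grip_width: 0.023
grasp_force: 59.0
```

Emit:
send_rows(steps="-1 0.008 -0.0011 0 0 0 0;-1 0.006 -0.0009 0 0 0 0;-1 0 0 0 0 0 0;-1 0 0 -0.001 0 0 0;-1 0 0 -0.001 0 0 0")

```text
clock: 16.73
eef_pos: [0.5575, -0.1021, -0.0145]
tool_rot: [0.074, 0.997, 0.0, -0.001]
ft_force: [-0.5, -0.2, -1.4]
grip_width: 0.0229
grasp_force: 59.0
```

Emit:
send_rows(steps="-1 0.003 -0.0004 0 0 0 0;-1 0.003 -0.0004 0 0 0 0;-1 0.003 -0.0004 0 0 0 0;-1 0.002 -0.0003 0 0 0 0;-1 0 0 0 0 0 0")

```text
clock: 17.15
eef_pos: [0.57, -0.1038, -0.0141]
tool_rot: [0.074, 0.997, -0.0, 0.0]
ft_force: [0.3, -0.1, -1.7]
grip_width: 0.0226
grasp_force: 59.0
```

Emit:
send_rows(steps="-1 0.0015 -0.0002 0 0 0 0;-1 0.0015 -0.0002 0 0 0 0;-1 0.0015 -0.0002 0 0 0 0;-1 0 0 0 0 0 0;-1 0 0 0 0 0 0")

```text
clock: 17.57
eef_pos: [0.5738, -0.1043, -0.0142]
tool_rot: [0.074, 0.997, -0.0, 0.0]
ft_force: [-0.8, 0.5, -2.4]
grip_width: 0.0226
grasp_force: 59.0
```

Emit:
send_rows(steps="-1 0.0015 -0.0002 0 0 0 0;-1 0.0015 -0.0002 0 0 0 0;-1 0.001 -0.0001 0 0 0 0;-1 0 0 0 0 0 0;-1 0 0 0 0 0 0")

```text
clock: 17.98
eef_pos: [0.5778, -0.1048, -0.0143]
tool_rot: [0.074, 0.997, -0.0, 0.0]
ft_force: [0.2, -0.2, -2.1]
grip_width: 0.0232
grasp_force: 59.0
```

Emit:
send_rows(steps="-1 0.0015 -0.0002 0 0 0 0;-1 0.0015 -0.0002 0 0 0 0;-1 0.001 -0.0001 0 0 0 0;-1 0 0 0 0 0 0;-1 0 0 0 0 0 0")

```text
clock: 18.4
eef_pos: [0.5778, -0.1046, -0.015]
tool_rot: [0.074, 0.997, 0.0, -0.004]
ft_force: [-9.2, 2.1, 1.4]
grip_width: 0.0227
grasp_force: 59.6
```

Back stop felt at 9 N. I'll relax the push, release, then rise.

Emit:
send_rows(steps="-1 -0.003 0.0004 0 0 0 0;-1 0 0 0 0 0 0;-0.3 0 0 0 0 0 0;0 0 0 0 0 0 0;0 0 0 0 0 0 0")

```text
clock: 18.82
eef_pos: [0.5802, -0.1052, -0.0135]
tool_rot: [0.074, 0.997, -0.0, 0.001]
ft_force: [0.1, 0.4, -0.2]
grip_width: 0.0424
grasp_force: 0.0
```

Emit:
send_rows(steps="0.1 0 0 0 0 0 0;0.1 0 0 0 0 0 0;0.1 0 0 0.005 0 0 0;0.1 0 0 0.01 0 0 0;0.1 0 0 0.02 0 0 0")

```text
clock: 19.23
eef_pos: [0.5769, -0.1046, 0.0196]
tool_rot: [0.074, 0.997, 0.0, -0.002]
ft_force: [0.3, -0.9, -0.7]
grip_width: 0.0468
grasp_force: 0.0
```

Emit:
send_rows(steps="0.1 0 0 0.04 0 0 0;0.1 0 0 0.04 0 0 0;0.1 -0.04 0 0.03 0 0 0;0.1 -0.04 0 0.02 0 0 0;0.1 -0.04 0 0 0 0 0")

```text
clock: 19.65
eef_pos: [0.4713, -0.1057, 0.1499]
tool_rot: [0.074, 0.997, -0.001, 0.006]
ft_force: [0.7, -0.4, 0.0]
grip_width: 0.0473
grasp_force: 0.0
```

Emit:
send_rows(steps="0.1 -0.04 0 0 0 0 0;0.1 -0.04 0 0 0 0 0;0.1 -0.03 0 0 0 0 0;0.1 0 0 0 0 0 0;0.1 0 0 0 0 0 0")

```text
clock: 20.07
eef_pos: [0.3573, -0.105, 0.1457]
tool_rot: [0.074, 0.997, -0.0, 0.001]
ft_force: [0.7, 0.0, 0.8]
grip_width: 0.047
grasp_force: 0.0
```

```bash
python3 -c "
from h import *
c=snap('top','top5.png')
o=cv2.resize(c['frame'][100:250,250:450,::-1],(800,600),interpolation=cv2.INTER_CUBIC);cv2.imwrite('pics/vc.png',o)
"
```

```text
(no output)
```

View pics/vc.png

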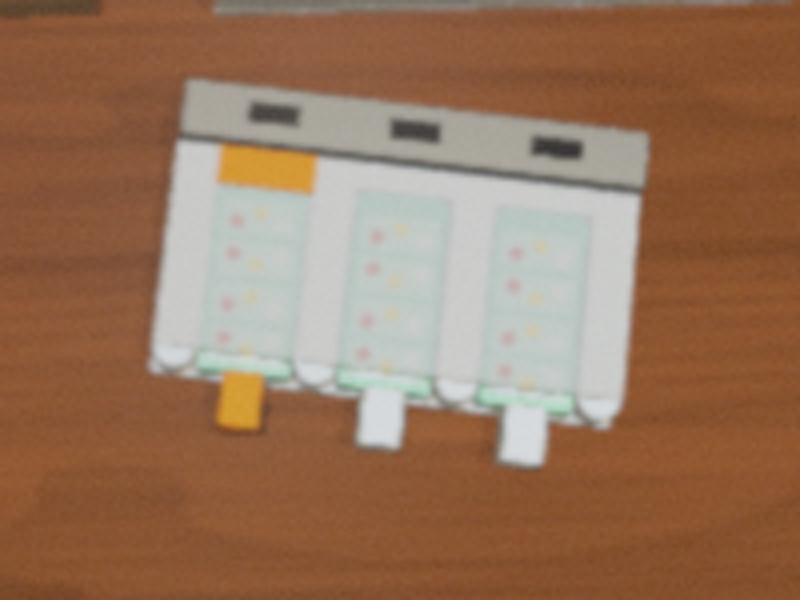

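The orange handle ends at crop (239,430), in line with the white ones at (379,449) and (521,466). The cassette is home, square and released, so I'm handing in.

```bash
python3 -c "
from workcell import *
print(job_done())"
```

```text
the job is handed in; nothing more can be done
None
```

The cassette was drawn from the scanner, set down, re-gripped by its orange handle and slid into the free bay against the back stop, then released. I handed the job in at about 20 s on the robot's clock; no verdict came back.

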